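# Open the child-resistant solvent bottle

### The arm

A 6-joint arm with a two-finger parallel gripper is mounted at the origin on a cart in front of the work surface, level with it; the furniture and walls round the work are solid. World frame = base frame: x ahead of the robot, y to its left, z up, the work surface at z = 0. Lengths are in m, angles in rad, forces in N, time in s.
With the tool pointing down it reaches from about 0.35 to 1 m from the base axis. Payload 7.1 kg.
Tool frame: the origin (TCP) lies at the centre of the arm's flange, where the gripper is bolted on; the fingertips stand 173 mm ahead of it and the grasp point (between the pads) lies 155 mm ahead of it; z points along the fingers, y is the line along which they close (so a half turn about z gives the same grasp; the last joint's range is limited). The gripper opens to 85 mm and grips with 20 to 120 N. Pads are 22 mm wide; open, the fingers measure 114 mm over their backs; the gripper's body (76 mm by 85 mm) begins 54 mm behind the grasp point. The pads swing forward as they close: fully open they stand 13 mm farther back than shut.
Start: joints at [-0.019, 0.423, 1.63, -0, 1.089, -0.019], TCP at [0.625, 0, 0.405] pointing down, gripper open.
Joint ranges: [-3, 3], [-0.9, 2.11], [0.09, 2.58], [-1.31, 4.45], [0.11, 2.69], [-2.54, 2.54]. Speed limits (rad/s): [2.39, 2.39, 3.01, 3.14, 3.14, 3.14].

### API

Orientations are given as [roll, pitch, yaw] about the fixed x, y, z axes, in that order (R = Rz(yaw) Ry(pitch) Rx(roll)).
In Python, from plant import r, cams, job_done gives the robot as it stands.
- The arm moves only by the shell command python3 -m creep 'ROWS' [OPENING]. ROWS is a JSON object of lists of equal length, an entry for each row: "delta_pos": the shift along the world's x, y, z in cm, a list of three; "yaw": the turn about the world's z in degrees. In form: {"delta_pos": [[tx, ty, tz], ...], "yaw": [yaw, ...]}. A call has 1 to 8 rows; each row is the pose to reach, as a shift and turn from the pose commanded when the call began; what a row does not reach only later rows make up. A row lasts 1/8 s, in which the tool goes at most 62.5 mm and 10.7 degrees, less where a joint would pass 70% of its speed; a pose out of reach is approached as far as the arm can. A call with a gripper value outside its range is refused whole. OPENING is the opening, from 0 (shut) to 1 (fully open), set as the call begins (- or left out, the last holds). The fingers move at their own pace and stop on an object; the grip force is fixed at half the most. Time passes only in rows, so rows that repeat a pose let the fingers close. It gives the time, the measured TCP pose, the force, the opening and the grip force at its end, in the units of the state.
- r.read_state(): the state, without advancing time (a new reading comes with each control period).
- cams.snapshot(name): name is "scene" or "side" or "wrist"; returns a dict with "img" (400x640x3 uint8, red, green, blue), "fov_y" (degrees; the focal length in pixels is half the picture's height over the tangent of half this angle, whatever the lens; pixels are square), "cx", "cy" (the principal point, pixels), "T" (4x4, takes a point from camera to world coordinates); the wrist camera has in their place "hand_eye" (4x4, takes a point from camera to tool coordinates, whose origin is the TCP and whose axes are the flange's). Camera axes: x right, y up, looking along -z (the intrinsics and any distortion apply to the point x, -y, -z); pixel columns grow to the right and rows downward; lengths in m; the calibration is good to about 2 mm. A picture is of the moment at which its call begins: read the wrist's pose just before it. There is no depth.
- job_done(): hands the job in; it is judged then, once.
The state is a dict: "time": time; "qpos": joint angles; "joint_velocities": joint speeds; "effort": joint torques, N m; "eef_pos": TCP position; "ee_rot": TCP orientation; "force": force on the tool from outside, world axes, zero at the start; "wrist_torque": the same for the moment, N m; "grip_width": finger opening in m; "grasp_force": force on a finger pad.
Only numpy, scipy, OpenCV 4.12 (cv2) and the standard library are available. Lean on these libraries where they do the work, as an engineer would, in place of code of your own. Each camera call takes 0.05 s, during which the arm holds its last target. There are 200 camera calls.

### The job

Open the solvent bottle: push its child-resistant cap firmly down and keep it down while turning it anticlockwise, because turning alone only makes it slip round, and do not lean on it so hard that it cracks. Then lift the cap off and stand it, right way up, on the grey wooden block, leaving the oil can, the mug and the tape measure where they are.

Things in the scene. Friction and masses are not known exactly. Their poses are not given: they have to be found in the camera images.
- bottle: Amber bottle with paper label and red band, 76 mm across, in a round wooden holder (116 mm across, 22 mm high) screwed to the bench: it cannot move or turn. Origin: centre of the holder's underside, on the bench; z up along the axis. The shoulder slopes from 100 mm up (r 38) to 118 mm (r 15). With the cap off, the neck's inner parts (r 19) end 177 mm above the bench.
- cap: White round push-and-turn cap, ribbed side, red disc on top, 48 mm across, 36 mm high, with a foot flange 58 mm across and 4 mm high for the fingertips to bear on; 50 g; hollow, open below. Origin: centre of its open rim, z up. Closed, the rim is 142 mm above the bench, on the bottle's axis. Turned 45 to 75 degrees over the lock ring (60 is best) it lifts straight off; at 84 it meets end walls.
- cap_top (a point): Centre of the cap's top face, 178 mm up when closed. A light spring holds the cap up: pushing it down takes 2.6 N, rising 0.2 N per mm. After 2 to 13 mm (differs from bottle to bottle, hidden) it meets a firm pad: 1.5 N more, then 9 N per mm. Under 1 mm into it (11 to 14 N in total) the lock is free; keep 14 to 18 N while turning anticlockwise seen from above. Over 24 N cracks it.
- lock_ring: White ring hidden under the cap, on the bottle's axis, origin 142 mm above the bench. Three lugs in the cap sit in its pockets: not pressed, cap and ring just slip round together (0.25 N m) either way, and the cap cannot be pulled off. Pressed, the ring stays and the cap turns over it. At the start the x axes of ring and cap point the same way; ring angle = angle of its x axis.
- block: Grey wooden block, 90 x 200 x 40 mm (x, y, z), lying flat and loose on the bench, 0.9 kg. Origin: centre of its underside; its top is 40 mm above the bench.
- oil_can: Red pump oiler with a bent thin spout, 72 x 97 x 162 mm, loose; origin at the centre of its underside. Not to be disturbed.
- mug: White mug with handle, 82 x 117 x 91 mm, loose; origin at the centre of its underside. Not to be disturbed.
- tape_measure: Yellow tape measure standing on its edge, 38 x 84 x 64 mm, loose; origin at the centre of its underside. Not to be disturbed.
Mind the look-alikes: they are no part of the job. What is shaped like the cap but green or turquoise is not meant.

How it is judged:
By the outcome, as a careful person would: the job done as asked, in the order asked, and still so for the second after the job is handed in, with the robot touching nothing.
It also fails if it takes over 61 s, if anything falls off the work surface, if the arm or the gripper's body presses on something with over 40 N, if the wrist force passes 120 N, or if a joint passes its speed limit or range.

## Working session

There is one attempt and no reset: what is moved stays moved. The work goes in short steps, Python scripts to look and compute and a shell command to move; the robot and the scene stay as the last step left them, time stands still between calls to the robot, and variables do not carry over. Pictures are saved under pics/ and viewed, at most 10 in all, crops included, and the job is handed in when it is done.

```bash
mkdir -p pics; ls; python3 - <<'E'
from plant import r,cams
import cv2,pickle,numpy as np
s=r.read_state();print(s)
d={}
for n in("scene","side","wrist"):
    d[n]=cams.snapshot(n); cv2.imwrite(f"pics/{n}0.png",d[n]["img"][:,:,::-1])
    print(n,{k:(np.round(v,4).tolist() if k!="img" else v.shape) for k,v in d[n].items()})
pickle.dump((s,d),open("d0.pkl","wb"))
E
```

```text
pics
{'time': 0.0, 'qpos': array([-1.89623600e-02,  4.23858028e-01,  1.63069800e+00,  3.77187320e-05,
        1.08861361e+00, -1.90262113e-02]), 'joint_velocities': array([ 2.78235387e-05, -6.85431062e-04,  1.43816417e-03,  3.01183677e-04,
       -1.46272570e-04,  8.73072711e-04]), 'effort': array([ 6.87376578e-04, -5.57382560e+01, -2.81743366e+01,  7.52266601e-05,
        7.21184188e-03,  1.02962622e-05]), 'eef_pos': array([6.24716905e-01, 5.88778034e-05, 4.03931609e-01]), 'ee_rot': array([-3.14001659e+00, -6.33868256e-05,  1.57084261e+00]), 'force': array([0.34888775, 0.9712682 , 0.06859525]), 'wrist_torque': array([ 0.06735956, -0.01122687,  0.02575071]), 'grasp_force': 0.0, 'grip_width': 0.0854412438943106}
scene {'img': (400, 640, 3), 'fov_y': 48.3785, 'cx': 316.2941, 'cy': 194.7546, 'T': [[0.8085, 0.4427, -0.3877, 0.1171], [-0.5885, 0.6083, -0.5326, -0.7412], [0.0001, 0.6588, 0.7523, 0.9474], [0.0, 0.0, 0.0, 1.0]]}
side {'img': (400, 640, 3), 'fov_y': 48.4246, 'cx': 322.3277, 'cy': 203.1512, 'T': [[0.894, 0.1499, -0.4222, 0.0303], [-0.4477, 0.337, -0.8283, -1.1434], [0.0181, 0.9295, 0.3684, 0.5454], [0.0, 0.0, 0.0, 1.0]]}
wrist {'img': (400, 640, 3), 'fov_y': 65.8204, 'cx': 314.629, 'cy': 198.6362, 'hand_eye': [[0.0004, 0.9456, 0.3253, 0.0844], [1.0, -0.0005, 0.0003, -0.0004], [0.0004, 0.3253, -0.9456, 0.0314], [0.0, 0.0, 0.0, 1.0]]}
```

View pics/scene0.png

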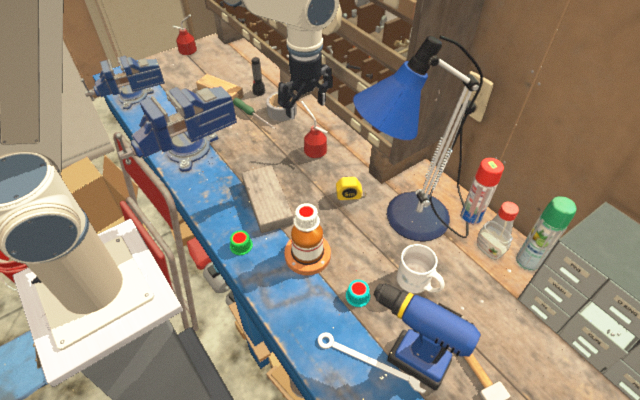

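View pics/side0.png

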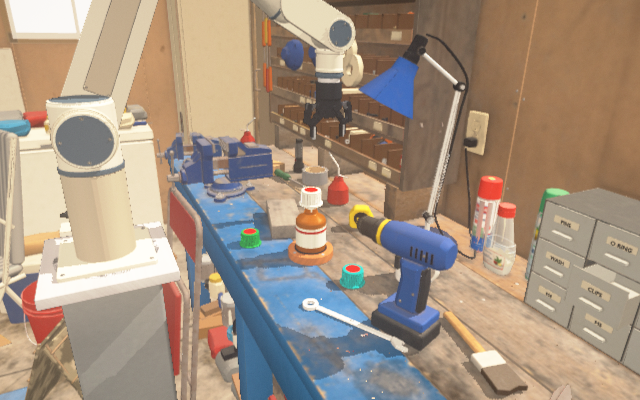

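The white cap with the red disc sits on the amber bottle at scene (306,212). The look-alikes are the green cap (240,242) and the turquoise cap (357,293), both loose on the bench. Only the white one fits the description. The block is at (268,195), the tape at (349,189), the oiler at (316,143) and the mug at (418,268). I'll confirm this in an enlarged crop.

```bash
python3 - <<'E'
import cv2
a=cv2.imread("pics/scene0.png")[150:285,220:400]; cv2.imwrite("pics/crop0.png",cv2.resize(a,None,fx=4.4,fy=4.4,interpolation=cv2.INTER_CUBIC))
E
cat > h.py <<'E'
import numpy as np
def ray(c,u,v,T=None):
    f=200/np.tan(np.radians(c["fov_y"]/2)); T=c["T"] if T is None else T
    d=np.array([(u-c["cx"])/f,-(v-c["cy"])/f,-1.]); return T[:3,3],T[:3,:3]@d
def at(c,u,v,z,T=None):
    o,d=ray(c,u,v,T); return o+d*(z-o[2])/d[2]
E
```

```text
(no output)
```

View pics/crop0.png

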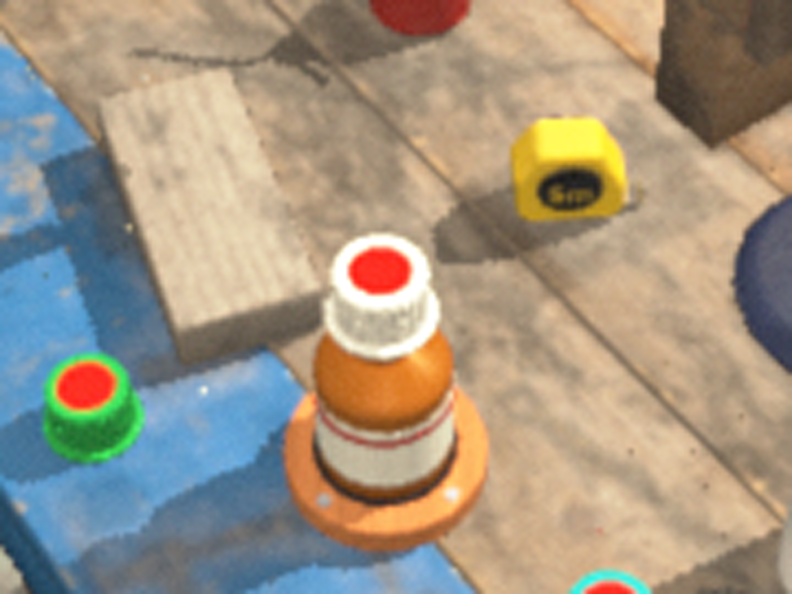

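The white cap with the red disc is on the bottle, its disc centre at crop (380,270). The block's top corners are at crop (100,105), (230,68), (325,290) and (180,333). The tape is at crop (570,170).

```bash
python3 - <<'E'
import pickle,numpy as np
from h import *
s,d=pickle.load(open("d0.pkl","rb"));c=d["scene"];f=lambda x,y:(220+x/4.4,150+y/4.4)
print("cap",at(c,*f(380,270),.178),"side",at(d["side"],311,189,.178))
o,v=ray(c,*f(380,270));
P=np.array([at(c,*f(*p),.04) for p in [(100,105),(230,68),(325,290),(180,333)]]);print(P,P.mean(0))
print("tape",at(c,*f(570,205),0.0),"oil",at(c,315,155,0),"mug",at(c,416,285,0),"green",at(c,*f(95,455),0),"turq",at(c,357,303,0))
E
```

```text
cap [ 0.46688742 -0.22311206  0.178     ] side [ 0.46800359 -0.22250077  0.178     ]
[[ 0.462891    0.08702234  0.04      ]
 [ 0.54833396  0.06628466  0.04      ]
 [ 0.49456285 -0.12350402  0.04      ]
 [ 0.40863198 -0.10035574  0.04      ]] [ 0.47860495 -0.01763819  0.04      ]
tape [ 0.6771075  -0.13108758  0.        ] oil [ 6.97590769e-01  6.30505789e-02 -1.11022302e-16] mug [ 0.62946724 -0.44429523  0.        ] green [ 3.35864563e-01 -1.18764749e-01 -1.11022302e-16] turq [ 0.4846822  -0.39752899  0.        ]
```

```bash
python3 -m creep '{"delta_pos": [[-3,-4.5,0],[-6.5,-9,0],[-10,-14,0],[-13,-18.5,0],[-15.8,-22.3,0],[-15.8,-22.3,0],[-15.8,-22.3,0]], "yaw": [0,0,0,0,0,0,0]}' 1
python3 - <<'E'
from plant import r,cams
import cv2,pickle,numpy as np
from scipy.spatial.transform import Rotation as R
from h import *
s=r.read_state();c=cams.snapshot("wrist");cv2.imwrite("pics/w1.png",c["img"][:,:,::-1])
T=np.eye(4);T[:3,:3]=R.from_euler("xyz",s["ee_rot"]).as_matrix();T[:3,3]=s["eef_pos"];T=T@c["hand_eye"]
pickle.dump((s,c,T),open("w1.pkl","wb"));print(s["eef_pos"],s["ee_rot"],s["qpos"],s["force"])
h=cv2.cvtColor(c["img"],cv2.COLOR_RGB2HSV);m=(((h[:,:,0]<6)|(h[:,:,0]>174))&(h[:,:,1]>180)&(h[:,:,2]>120)).astype("uint8")
n,l,st,ce=cv2.connectedComponentsWithStats(m)
for i in range(1,n):
    if st[i,4]>200: print(st[i],ce[i],at(c,*ce[i],.178,T))
E
```

```text
time: 1.02
eef_pos: [0.4671, -0.223, 0.4047]
ee_rot: [3.141, -0.0, 1.57]
force: [-0.4, -0.1, -0.9]
grip_width: 0.0853
grasp_force: 0.0
[ 0.4670836 -0.2229646  0.4047136] [ 3.14138440e+00 -2.04050024e-04  1.57004757e+00] [-4.68429979e-01  2.65791401e-01  1.86548829e+00  3.25900961e-04
  1.01021909e+00 -4.67854460e-01] [-0.37718113 -0.10349952 -0.9272726 ]
[176  30  33  36 909] [192.1870187   47.24422442] [ 0.39669449 -0.11415835  0.178     ]
[ 291  200   46   42 1554] [313.52445302 220.47876448] [ 0.46593706 -0.22156869  0.178     ]
[326 283  24  20 371] [337.7115903  292.71428571] [ 0.48390242 -0.2800085   0.178     ]
```

View pics/w1.png

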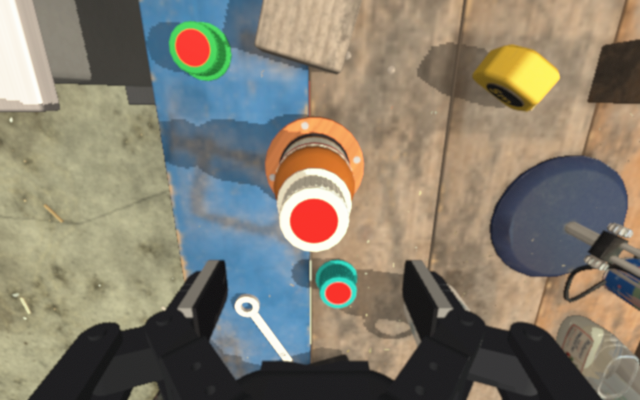

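Cap disc at wrist pixel (313,220), which puts it at (0.466,-0.222), in agreement with the scene camera. The fingers are clear of everything, so I'll go down round the cap and close.

```bash
python3 -m creep '{"delta_pos": [[-0.1,0.1,-3],[-0.1,0.1,-6],[-0.1,0.1,-8.2],[-0.1,0.1,-8.4],[-0.1,0.1,-8.4]], "yaw": [0,0,0,0,0]}' 1
python3 -m creep '{"delta_pos": [[0,0,0],[0,0,0],[0,0,0],[0,0,0],[0,0,0],[0,0,0]], "yaw": [0,0,0,0,0,0]}' 0.3
python3 - <<'E'
from plant import cams
import cv2
a=cams.snapshot("side")["img"][150:270,250:410,::-1]
cv2.imwrite("pics/s2.png",cv2.resize(a,None,fx=5,fy=5,interpolation=cv2.INTER_CUBIC))
E
```

```text
time: 1.7
eef_pos: [0.4667, -0.2215, 0.3211]
ee_rot: [3.141, 0.0, 1.572]
force: [-0.1, 0.3, 0.5]
grip_width: 0.0853
grasp_force: 0.0
time: 2.45
eef_pos: [0.4661, -0.2221, 0.3208]
ee_rot: [3.141, 0.0, 1.571]
force: [0.8, 0.0, 1.9]
grip_width: 0.0471
grasp_force: 61.2
```

View pics/s2.png

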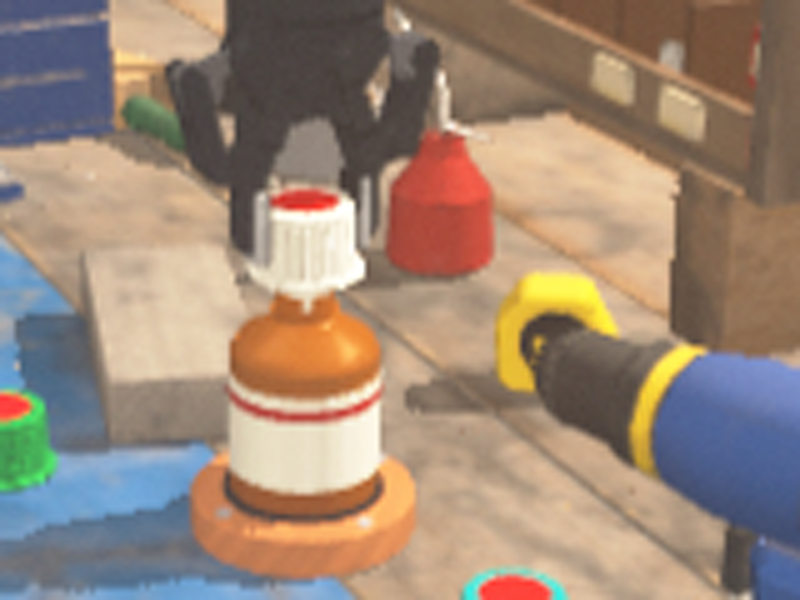

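```bash
python3 -m creep '{"delta_pos": [[0,0,-0.1],[0,0,-0.2],[0,0,-0.2],[0,0,-0.2]], "yaw": [0,0,0,0]}'
python3 -m creep '{"delta_pos": [[0,0,-0.05],[0,0,-0.1],[0,0,-0.1],[0,0,-0.1]], "yaw": [0,0,0,0]}'
```

```text
time: 3.0
eef_pos: [0.4661, -0.222, 0.3188]
ee_rot: [3.141, 0.0, 1.571]
force: [1.5, -1.1, 1.5]
grip_width: 0.0466
grasp_force: 61.2
time: 3.5
eef_pos: [0.466, -0.222, 0.3177]
ee_rot: [3.142, 0.0, 1.571]
force: [1.6, -1.3, 3.4]
grip_width: 0.047
grasp_force: 61.2
```

```bash
for i in 1; do python3 -m creep '{"delta_pos": [[0,0,-0.05],[0,0,-0.1],[0,0,-0.1]], "yaw": [0,0,0]}'; done
python3 -m creep '{"delta_pos": [[0,0,-0.05],[0,0,-0.08],[0,0,-0.08]], "yaw": [0,0,0]}'
```

```text
time: 3.88
eef_pos: [0.466, -0.222, 0.3167]
ee_rot: [-3.142, -0.0, 1.571]
force: [1.4, -0.6, 2.3]
grip_width: 0.0472
grasp_force: 61.2
time: 4.25
eef_pos: [0.466, -0.222, 0.3159]
ee_rot: [3.142, -0.0, 1.571]
force: [0.1, -1.4, 3.6]
grip_width: 0.047
grasp_force: 61.2
```

```bash
python3 -m creep '{"delta_pos": [[0,0,-0.05],[0,0,-0.08],[0,0,-0.08]], "yaw": [0,0,0]}'
```

```text
time: 4.62
eef_pos: [0.466, -0.222, 0.3151]
ee_rot: [-3.142, -0.0, 1.571]
force: [1.3, -1.5, 2.5]
grip_width: 0.047
grasp_force: 61.2
```

```bash
python3 -m creep '{"delta_pos": [[0,0,-0.05],[0,0,-0.08],[0,0,-0.08]], "yaw": [0,0,0]}'
```

```text
time: 5.0
eef_pos: [0.466, -0.222, 0.3143]
ee_rot: [3.142, 0.0, 1.571]
force: [1.4, -0.3, 3.3]
grip_width: 0.0468
grasp_force: 61.2
```

```bash
python3 -m creep '{"delta_pos": [[0,0,-0.05],[0,0,-0.08],[0,0,-0.08]], "yaw": [0,0,0]}'
```

```text
time: 5.38
eef_pos: [0.466, -0.222, 0.3135]
ee_rot: [3.142, 0.0, 1.571]
force: [1.1, -0.2, 3.8]
grip_width: 0.0471
grasp_force: 61.2
```

```bash
python3 -m creep '{"delta_pos": [[0,0,-0.05],[0,0,-0.08],[0,0,-0.08]], "yaw": [0,0,0]}'
```

```text
time: 5.75
eef_pos: [0.466, -0.222, 0.3129]
ee_rot: [3.141, 0.0, 1.571]
force: [0.6, -0.6, 6.8]
grip_width: 0.0466
grasp_force: 61.5
```

```bash
python3 -m creep '{"delta_pos": [[0,0,-0.04],[0,0,-0.04],[0,0,-0.04]], "yaw": [0,0,0]}'
```

```text
time: 6.12
eef_pos: [0.466, -0.222, 0.3127]
ee_rot: [3.141, 0.0, 1.571]
force: [0.9, -0.3, 7.4]
grip_width: 0.0468
grasp_force: 61.7
```

```bash
python3 -m creep '{"delta_pos": [[0,0,-0.04],[0,0,-0.04],[0,0,-0.04]], "yaw": [0,0,0]}'
```

```text
time: 6.5
eef_pos: [0.4661, -0.222, 0.3125]
ee_rot: [3.141, 0.0, 1.571]
force: [-0.5, -0.9, 8.3]
grip_width: 0.0466
grasp_force: 61.8
```

```bash
python3 -m creep '{"delta_pos": [[0,0,-0.06],[0,0,-0.12],[0,0,-0.12],[0,0,-0.12]], "yaw": [0,0,0,0]}'
```

```text
time: 7.0
eef_pos: [0.4661, -0.222, 0.3117]
ee_rot: [3.141, 0.0, 1.571]
force: [-3.0, 0.2, 14.9]
grip_width: 0.047
grasp_force: 62.4
```

```bash
python3 -m creep '{"delta_pos": [[0,0,-0.04],[0,0,-0.06],[0,0,-0.06],[0,0,-0.06]], "yaw": [0,0,0,0]}'
```

```text
time: 7.5
eef_pos: [0.4661, -0.222, 0.3113]
ee_rot: [3.141, 0.0, 1.571]
force: [-3.0, 0.9, 17.0]
grip_width: 0.0468
grasp_force: 62.6
```

```bash
python3 -m creep '{"delta_pos": [[0,0,0.01],[0,0,0.01],[0,0,0.01],[0,0,0.01]], "yaw": [3,6,10,10]}'; python3 -c "
from plant import r;s=r.read_state();print(s['wrist_torque'])"
```

```text
time: 8.0
eef_pos: [0.4663, -0.2221, 0.3115]
ee_rot: [3.14, 0.001, 1.746]
force: [-2.1, -0.2, 15.3]
grip_width: 0.0471
grasp_force: 62.6
[0.08383538 0.24769189 0.03400126]
```

```bash
python3 -m creep '{"delta_pos": [[0,0,-0.01],[0,0,-0.01],[0,0,-0.01],[0,0,-0.01],[0,0,-0.01]], "yaw": [5,10,15,20,20]}'; python3 -c "
from plant import r;s=r.read_state();print(s['wrist_torque'])"
```

```text
time: 8.62
eef_pos: [0.4665, -0.2222, 0.3115]
ee_rot: [3.14, 0.002, 2.095]
force: [-0.3, 0.6, 15.1]
grip_width: 0.0469
grasp_force: 62.5
[0.03939012 0.09159716 0.0177588 ]
```

```bash
python3 -m creep '{"delta_pos": [[0,0,0],[0,0,0],[0,0,0],[0,0,0],[0,0,0]], "yaw": [5,10,15,20,20]}'; python3 -c "
from plant import r;s=r.read_state();print(s['wrist_torque'])"
```

```text
time: 9.25
eef_pos: [0.4666, -0.2222, 0.3115]
ee_rot: [3.141, 0.002, 2.444]
force: [-0.5, 0.9, 14.3]
grip_width: 0.0469
grasp_force: 62.5
[0.05743933 0.02088863 0.02512045]
```

```bash
python3 -m creep '{"delta_pos": [[0,0,-0.02],[0,0,-0.02],[0,0,-0.02],[0,0,-0.02]], "yaw": [4,8,11,11]}'; python3 -c "
from plant import r;s=r.read_state();print(s['wrist_torque'])"
```

```text
time: 9.75
eef_pos: [0.4666, -0.2222, 0.3114]
ee_rot: [3.141, 0.003, 2.636]
force: [-0.0, -1.1, 14.8]
grip_width: 0.047
grasp_force: 62.6
[ 0.07523759  0.02407516 -0.00675724]
```

```bash
python3 -m creep '{"delta_pos": [[0,0,0.2],[0,0,0.5],[0,0,0.8],[0,0,1.1],[0,0,1.4],[0,0,1.6],[0,0,1.6]], "yaw": [0,0,0,0,0,0,0]}'
```

```text
time: 10.62
eef_pos: [0.4657, -0.2218, 0.3257]
ee_rot: [-3.142, -0.001, 2.635]
force: [-0.7, -0.2, -0.5]
grip_width: 0.0469
grasp_force: 61.5
```

```bash
python3 -m creep '{"delta_pos": [[0,0,1],[0,0,2],[0,0,3.5],[0,0,5],[0,0,6.5],[0,0,6.5]], "yaw": [0,0,0,0,0,0]}'
python3 - <<'E'
from plant import r,cams
import cv2,numpy as np
s=cams.snapshot("side")["img"][120:270,230:390,::-1];w=cams.snapshot("wrist")["img"][:,:,::-1]
a=np.hstack([cv2.resize(s,(427,400)),w[:,150:520]]);cv2.imwrite("pics/m3.png",a)
print(r.read_state()["qpos"])
E
```

```text
time: 11.38
eef_pos: [0.4664, -0.2222, 0.3926]
ee_rot: [3.141, 0.003, 2.635]
force: [-0.4, 0.5, -0.9]
grip_width: 0.0468
grasp_force: 61.5
[-4.67602851e-01  2.81702838e-01  1.88056379e+00 -2.13210959e-05
  9.79147301e-01 -1.53228126e+00]
```

View pics/m3.png

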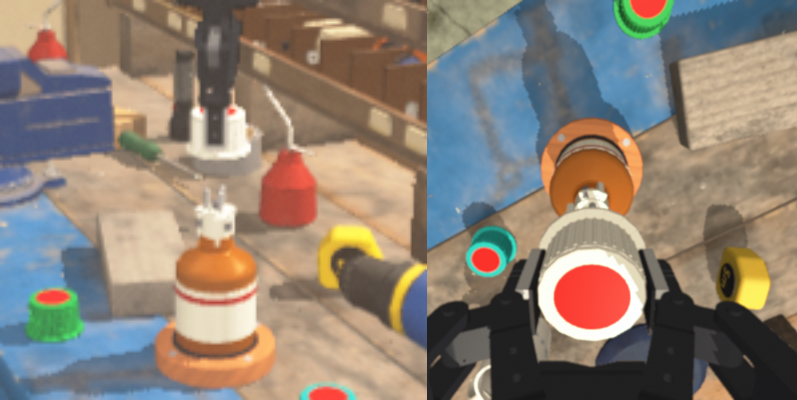

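The cap is off and held level, with the bare neck showing in the side crop at (215,220). Next I carry it to the middle of the block.

```bash
python3 -m creep '{"delta_pos": [[0.2,2.5,0],[0.4,6,0],[0.6,10,0],[0.9,14,0],[1.1,18,0],[1.2,20.4,0],[1.2,20.4,-2],[1.2,20.4,-4]], "yaw": [0,0,0,0,0,0,0,0]}'
python3 -m creep '{"delta_pos": [[0,0,-3],[0,0,-6],[0,0,-9],[0,0,-11.5],[0,0,-12.4],[0,0,-12.6],[0,0,-12.6]], "yaw": [0,0,0,0,0,0,0]}'
```

```text
time: 12.48
eef_pos: [0.4778, -0.0175, 0.35]
ee_rot: [-3.141, -0.001, 2.637]
force: [-0.4, 0.2, -0.3]
grip_width: 0.0469
grasp_force: 61.6
time: 13.35
eef_pos: [0.4783, -0.018, 0.2254]
ee_rot: [3.141, 0.001, 2.635]
force: [0.2, -0.1, -0.8]
grip_width: 0.0472
grasp_force: 61.6
```

```bash
python3 -m creep '{"delta_pos": [[0,0,-0.1],[0,0,-0.2],[0,0,-0.2],[0,0,-0.2]], "yaw": [0,0,0,0]}'
python3 - <<'E'
from plant import r,cams
import cv2,numpy as np
s=cams.snapshot("side")["img"][150:270,230:390,::-1];w=cams.snapshot("wrist")["img"][:,:,::-1]
a=np.hstack([cv2.resize(s,(427,320)),cv2.resize(w[:,150:520],(296,320))]);cv2.imwrite("pics/m4.png",a)
E
```

```text
time: 13.85
eef_pos: [0.478, -0.018, 0.223]
ee_rot: [3.141, 0.0, 2.635]
force: [-0.7, -0.3, 0.2]
grip_width: 0.0469
grasp_force: 61.6
```

View pics/m4.png

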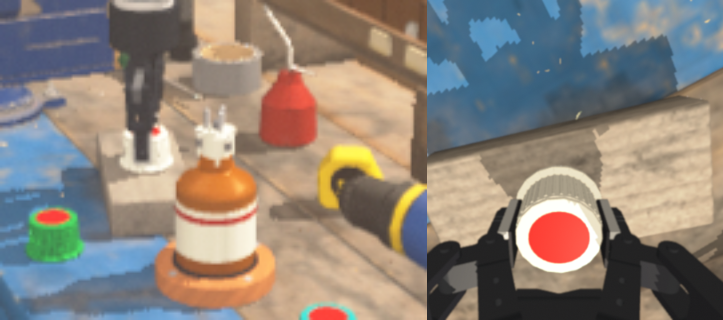

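The cap is just over the middle of the block, about at side-crop (147,155). I'll lower it in small steps until it touches.

```bash
python3 -m creep '{"delta_pos": [[0,0,-0.1],[0,0,-0.2],[0,0,-0.2],[0,0,-0.2]], "yaw": [0,0,0,0]}'
```

```text
time: 14.45
eef_pos: [0.478, -0.018, 0.2209]
ee_rot: [-3.142, -0.0, 2.635]
force: [0.1, -0.3, -1.6]
grip_width: 0.0465
grasp_force: 61.6
```

```bash
python3 -m creep '{"delta_pos": [[0,0,-0.1],[0,0,-0.2],[0,0,-0.2],[0,0,-0.2]], "yaw": [0,0,0,0]}'
```

```text
time: 14.95
eef_pos: [0.478, -0.018, 0.2199]
ee_rot: [3.141, 0.0, 2.636]
force: [-3.1, 0.4, 15.1]
grip_width: 0.0467
grasp_force: 63.2
```

Contact made at 15 N. I'll ease off 1 mm, then release and go up.

```bash
python3 -m creep '{"delta_pos": [[0,0,0.08],[0,0,0.08],[0,0,0.08]], "yaw": [0,0,0]}'
python3 -m creep '{"delta_pos": [[0,0,0],[0,0,0],[0,0,0],[0,0,0],[0,0,0],[0,0,0]], "yaw": [0,0,0,0,0,0]}' 1
python3 -m creep '{"delta_pos": [[0,0,1],[0,0,3],[0,0,6],[0,0,10],[0,0,14],[0,0,18],[0,0,18],[0,0,18]], "yaw": [0,0,0,0,0,0,0,0]}'
python3 - <<'E'
from plant import r,cams
import cv2,numpy as np
s=cams.snapshot("side")["img"][150:270,230:390,::-1];w=cams.snapshot("wrist")["img"][:,:,::-1]
a=np.hstack([cv2.resize(s,(427,320)),cv2.resize(w[:,150:520],(296,320))]);cv2.imwrite("pics/m5.png",a)
E
```

```text
time: 15.32
eef_pos: [0.4781, -0.018, 0.22]
ee_rot: [3.142, 0.0, 2.635]
force: [-0.2, 0.5, 6.2]
grip_width: 0.047
grasp_force: 62.3
time: 16.08
eef_pos: [0.478, -0.018, 0.2197]
ee_rot: [-3.142, -0.0, 2.635]
force: [0.8, -0.0, 0.2]
grip_width: 0.0856
grasp_force: 0.0
time: 17.08
eef_pos: [0.4775, -0.018, 0.3997]
ee_rot: [3.142, -0.0, 2.635]
force: [-0.1, -0.4, -0.2]
grip_width: 0.0854
grasp_force: 0.0
```

View pics/m5.png

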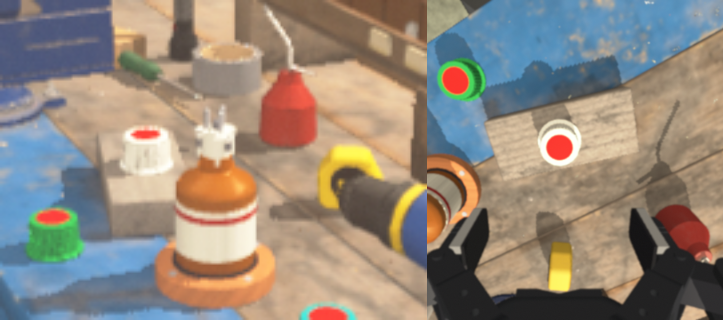

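The cap stands upright on the block, at side-crop (147,150), with the robot clear and the other things where they were.

```bash
python3 -c "
from plant import job_done;print(job_done())"
```

```text
the job is handed in; nothing more can be done
None
```

The bottle is open and its cap stands upright on the grey block; the oil can, mug and tape measure were never touched, the highest pressing force I read was 17 N, and I handed the job in at about 17 s.

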